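# Reverse a test probe in the bench clip and sheathe its tip

## Task

The cleaned test probe lies drying with its handle in the open trough, tip out. Lift it out, press its middle into the spring clip on the post and let go; then take it out of the clip by its handle half, lay it tip first into the roofed tip guard and slide it fully home under the roof against the stop. Never lay or drop the probe on the desk, and leave the other things as they are.

Things in the scene. Friction and masses are not known exactly. Their poses are not given: they have to be found in the camera images.
- probe: black multimeter test probe (no cable), a round rod 118 mm long and 13.4 mm thick with a thin metal tip; about 20 g, centre of mass 4 mm from its middle towards the handle end. Its x axis runs along the rod to the tip. It may roll about its axis, so use the three points on the axis. The solid rod ends 8 mm short of the point
- probe_mid (a point): middle of the probe, on its axis; x towards the tip
- probe_tip (a point): point of the probe, on its axis, 59 mm from the middle
- probe_butt (a point): handle end of the probe, on its axis, 59 mm from the middle
- rest: drying rest, fixed: open white plastic V trough, 90 mm base by 70 mm, 75 mm high, without roof. Origin on the desk under the place of the probe's middle, x along the trough towards the tip. The trough (walls 20 mm higher than the probe's axis, 50 mm wide at the top) covers the probe from its handle end to 8 mm past its middle; the tip half stands free, 55 mm above the desk
- clip: spring clip, fixed: aluminium base plate 70 x 70 x 8 mm with a post; on top two spring steel jaws, 14 mm long, about 30 mm apart over their backs. x is the direction of the clipped rod (either way round)
- clip_seat (a point): where the rod's axis lies when fully in the clip: 100 mm above the desk, midway between the jaws. The mouth opens upward, 7 mm wide; a rod laid on it has its axis 11 mm above the seat and snaps in when pressed straight down with about 5 to 8 N; it comes out with a similar upward pull. Seated, the jaws end level with the rod's top
- guard: tip guard, fixed: white plastic V trough like the rest but with a roof over its closed end; base 94 x 70 mm, 79 mm high. Origin on the desk under the place of the probe's middle when home; x points into the roofed end. Trough from x = -12 to 66 mm, walls 20 mm higher than the probe's axis, at the top 50 mm wide outside and 39 mm inside; roof over x = 38 to 66 mm
- guard_home (a point): where the probe's middle lies when fully home, its axis 55 mm above the desk; axes as the guard. The end of the solid rod then meets the stop. The roof's underside is 20 mm above the axis. An 8 mm wide tongue carries the rod outside the trough, to x = -30 mm
- multimeter: red multimeter lying on its back, 158 x 115 x 48 mm, bystander; origin under its centre
- flux_tub: blue round tub, 49 mm wide and 48 mm high, bystander; origin under its centre
- circuit_board: green circuit board, 63 x 77 x 15 mm, bystander; origin under its centre
Mind the look-alikes: they are no part of the job. What is shaped like the clip but blue or turquoise is not meant.

How it is judged:
On the way, in this order (a step that is already met when the one before it is completed fails the run):
1. the probe is snapped into the spring clip near its middle and let go (z of probe_mid in the frame of clip_seat between -0.004 and 0.003 m and x of probe_mid in the frame of clip_seat between -0.016 and 0.016 m and angle between the x axis of probe and the x axis of clip, either way round below 0.15 rad and contact force between the fingers and probe below 0.1 N), for 0.2 s.
2. the probe is out of the clip, held by its handle half (distance between probe_mid and clip_seat above 0.03 m and contact force between the fingers and probe above 1 N and x of the grasp point in the frame of probe below -0.01 m), for 0.1 s.
At the end, for the whole second after the job is handed in: the probe lies released and at rest in the guard's trough, tip under the roof, within 5 mm of fully home (its middle within 7 mm of its place) and in line within 0.12 rad (x of probe_mid in the frame of guard_home above -0.005 m and distance between probe_mid and guard_home below 0.007 m and angle between the x axis of probe and the x axis of guard, either way round below 0.12 rad and x of probe_tip in the frame of guard_home above 0.045 m and linear speed of probe below 0.02 m/s and contact force between the fingers and probe below 0.1 N); the robot touches nothing.
It fails at once if the probe is laid or dropped on the desk (height (world z) of probe_mid below 0.025 m or height (world z) of probe_tip below 0.01 m or height (world z) of probe_butt below 0.012 m).
It fails at once if a bystander is moved more than 15 mm (distance of any of multimeter, flux_tub, circuit_board from where it was at the start of the episode above 0.015 m).
It also fails if it takes over 72 s, if anything falls off the work surface, if the arm or the gripper's body presses on something with over 40 N, if the wrist force passes 120 N, or if a joint passes its speed limit or range.

## Robot

A 6-joint arm with a two-finger parallel gripper is mounted at the origin on a cart in front of the work surface, level with it; the furniture and walls round the work are solid. World frame = base frame: x ahead of the robot, y to its left, z up, the work surface at z = 0. Lengths are in m, angles in rad, forces in N, time in s.
With the tool pointing down it reaches from about 0.35 to 0.975 m from the base axis. Payload 4.9 kg.
Tool frame: the origin (TCP) lies on the mounting face of the last link; the fingertips stand 173 mm ahead of it and the grasp point (between the pads) lies 155 mm ahead of it; z points along the fingers, y is the line along which they close (so a half turn about z gives the same grasp; the last joint's range is limited). The gripper opens to 85 mm and grips with 20 to 120 N. Pads are 22 mm wide; open, the fingers measure 114 mm over their backs; the gripper's body (76 mm by 85 mm) begins 54 mm behind the grasp point. The pads swing forward as they close: fully open they stand 13 mm farther back than shut.
Start: joints at [-1.381, 0.053, 1.613, -0, 1.476, -0.119], TCP at [0.19, -0.595, 0.405] pointing down, gripper open.
Joint ranges: [-3.01, 3.01], [-1.01, 2.22], [0.06, 2.58], [-1.02, 4.17], [0.09, 2.62], [-3.14, 3.14]. Speed limits (rad/s): [2.57, 2.57, 3.14, 3.14, 3.14, 3.14].

## Interface

Orientations are given as a rotation vector (axis times angle).
In Python, from station import monitor, eyes, finish_job gives the robot as it stands. The module is installed in compiled form; this text tells all that it offers.
- The arm moves only by the tool step_arm, never from a script. Its argument "commands" is a list of rows, each a list of 3 entries, a list of its own where there are three numbers: the opening in per cent of the stroke, from 0 (shut) to 100 (fully open), then the shift along the tool's x, y, z in mm, then the turn about the tool's z in degrees. In form: [[hand, [x, y, z], yaw], ...]. A call has 1 to 12 rows; each row is the pose to reach, as a shift and turn from the pose commanded when the call began, along the tool's axes at that moment; what a row does not reach only later rows make up. A row lasts 1/8 s, in which the tool goes at most 62.5 mm and 10.7 degrees, less where a joint would pass 70% of its speed; a pose out of reach is approached as far as the arm can. A call with a gripper value outside its range is refused whole. The fingers move at their own pace and stop on an object; "squeeze" is the grip in N (left out, the last holds). Time passes only in rows, so rows that repeat a pose let the fingers close. It gives the time, the measured TCP pose, the force, the opening and the grip force at its end, in the units of the state.
- monitor.get_obs(): the state, without advancing time (a new reading comes with each control period).
- eyes.get_image(name): name is "side" or "top" or "wrist"; returns the picture (420x560x3 uint8, red, green, blue); there is no depth.
- eyes.camera_info(name): a dict with "camera_matrix" (3x3 intrinsics, pixels), "extrinsics" (4x4, takes a point from camera to world coordinates). Camera axes: x right, y down, z forward; pixel columns grow to the right and rows downward; lengths in m; the calibration is good to about 2 mm. A picture is of the moment at which its call begins: read the wrist's pose just before it. camera_info takes no time and is no camera call; for the wrist camera it gives the pose at the moment of the call.
- finish_job(): hands the job in; it is judged then, once.
The state is a dict: "t": time; "q": joint angles; "dq": joint speeds; "effort": joint torques, N m; "tool_pos": TCP position; "tool_rot": TCP orientation; "contact_force": force on the tool from outside, world axes, zero at the start; "wrist_torque": the same for the moment, N m; "opening": finger opening in m; "grip_force": force on a finger pad.
Only numpy, scipy, OpenCV 4.12 (cv2) and the standard library are available. Lean on these libraries where they do the work, as an engineer would, in place of code of your own. Each camera call takes 0.05 s, during which the arm holds its last target. There are 200 camera calls.

## Working session

There is one attempt and no reset: what is moved stays moved. The work goes in short steps, Python scripts to look and compute and a tool call to move; the robot and the scene stay as the last step left them, time stands still between calls to the robot, and variables do not carry over. Pictures are saved under pics/ and viewed, at most 10 in all, crops included, and the job is handed in when it is done.

Besides the shell and the picture viewer there is one more tool, called in YAML: its name, and indented under it one key for each argument. step_arm: Moves the arm, as the interface text tells. Its arguments: {"type":"object","properties":{"commands":{"type":"array"},"squeeze":{"type":"number"}},"required":["commands"]}

```bash
mkdir -p pics
cat > h.py <<'E'
import numpy as np, cv2
from station import monitor, eyes, finish_job
from scipy.spatial.transform import Rotation as R
def snap(n,f):
    im=eyes.get_image(n); cv2.imwrite('pics/'+f,im[:,:,::-1]); return im
def ray(info,u,v):
    K=info['camera_matrix'];E=info['extrinsics']
    d=E[:3,:3]@np.linalg.solve(K,[u,v,1.]); return E[:3,3],d
def onz(info,u,v,z):
    o,d=ray(info,u,v); return o+d*(z-o[2])/d[2]
def proj(info,p):
    E=np.linalg.inv(info['extrinsics']); c=info['camera_matrix']@(E[:3,:3]@p+E[:3,3]); return c[:2]/c[2]
def rel(p):
    "world grasp-point target -> shift in tool axes mm"
    o=monitor.get_obs(); r=R.from_rotvec(o['tool_rot']).as_matrix()
    g=o['tool_pos']+r@[0,0,.155]; return 1000*r.T@(np.array(p)-g)
E
python3 - <<'E'
from h import *
o=monitor.get_obs(); print(o)
for n in('top','side'):
    snap(n,n+'1.png'); i=eyes.camera_info(n); print(n,i)
print(R.from_rotvec(o['tool_rot']).as_matrix().round(3))
E
```

```text
{'t': 0.0, 'q': array([-1.38099132e+00,  5.33627457e-02,  1.61434033e+00, -1.67179389e-05,
        1.47601384e+00, -1.19022441e-01]), 'dq': array([-3.97638762e-04, -1.35415270e-03, -1.96816739e-04, -7.95966412e-04,
        5.57916938e-05, -9.90119311e-04]), 'effort': array([-1.79945723e-04, -3.93676758e+01, -3.70177424e+01, -5.22350956e-05,
        7.04454433e-03,  2.31238550e-05]), 'tool_pos': array([ 0.18989548, -0.59515804,  0.40343132]), 'tool_rot': array([-3.10211610e+00, -4.82855600e-01,  1.44094379e-04]), 'contact_force': array([ 0.91147779,  0.12911793, -0.26098926]), 'wrist_torque': array([0.01672535, 0.00127566, 0.01903322]), 'grip_force': 0.0, 'opening': 0.08527227401547154}
top {'camera_matrix': array([[508.29522464,   0.        , 278.03742571],
       [  0.        , 508.29522464, 208.75209809],
       [  0.        ,   0.        ,   1.        ]]), 'extrinsics': array([[-5.65804625e-04, -9.96495292e-01,  8.36469539e-02,
         4.34615069e-01],
       [-9.99999560e-01,  5.01252756e-04, -7.92717030e-04,
        -5.98618042e-02],
       [ 7.48010522e-04, -8.36473657e-02, -9.96495137e-01,
         1.39711407e+00],
       [ 0.00000000e+00,  0.00000000e+00,  0.00000000e+00,
         1.00000000e+00]])}
side {'camera_matrix': array([[474.38051895,   0.        , 282.24712599],
       [  0.        , 474.38051895, 207.05986367],
       [  0.        ,   0.        ,   1.        ]]), 'extrinsics': array([[ 0.99898563, -0.02005464,  0.04031767,  0.49384782],
       [-0.04456006, -0.56928499,  0.82093179, -1.07421528],
       [ 0.00648875, -0.82189562, -0.56960116,  0.81991786],
       [ 0.        ,  0.        ,  0.        ,  1.        ]])}
[[ 0.953  0.304 -0.   ]
 [ 0.304 -0.953  0.002]
 [ 0.    -0.002 -1.   ]]
```

View pics/top1.png

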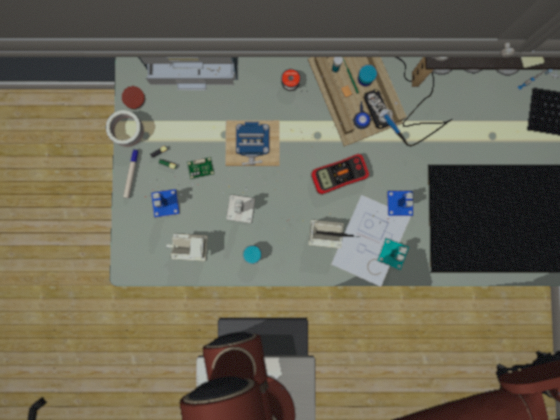

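View pics/side1.png

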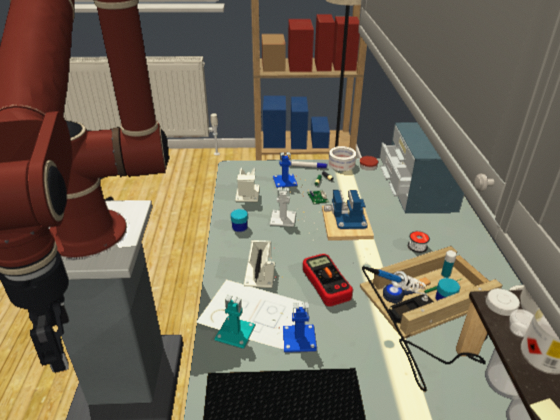

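Top view: the probe lies in the rest (327,235), tip to the right (353,236). The aluminium clip is at (240,207), and the roofed guard at (188,247). These could be mistaken for them:
- **Clips:** blue at (165,203) and (400,203), turquoise at (393,254).
- **Rods:** pen at (131,172), screwdriver at (385,120).

I choose the grey clip and the black rod in the white trough, and check them in one close crop.

Run:
```python
import cv2,numpy as np
im=cv2.imread('pics/top1.png'); s=cv2.imread('pics/side1.png')
a=cv2.resize(im[190:270,150:370],None,fx=3.6,fy=3.6,interpolation=cv2.INTER_CUBIC)
b=cv2.resize(s[160:290,215:315],None,fx=2.3,fy=2.3,interpolation=cv2.INTER_CUBIC)
c=np.zeros((a.shape[0]+b.shape[0],800,3),np.uint8);c[:a.shape[0],:a.shape[1]]=a;c[a.shape[0]:,:b.shape[1]]=b
cv2.imwrite('pics/crop1.png',c);print(c.shape)
```

```text
(587, 800, 3)
```

View pics/crop1.png

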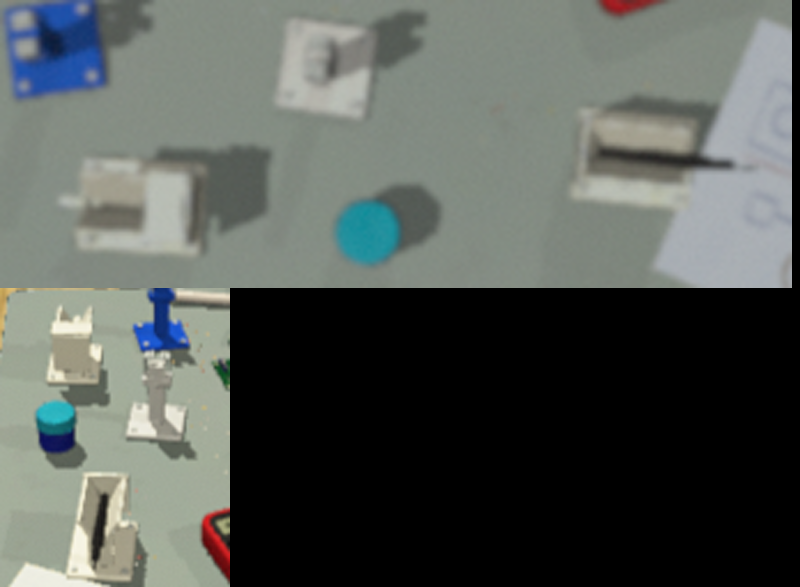

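The crop confirms it: black probe in the open V rest, tip pointing to −y. The grey clip is at (240,207) with its jaws apart along image-vertical, so the rod runs along about y. The guard has its tongue on the left and its roof on the right, so it points into −y. Next come rough positions.

Run:
```python
from h import *
i=eyes.camera_info('top')
im=cv2.imread('pics/top1.png'); g=cv2.cvtColor(im,cv2.COLOR_BGR2GRAY)
P={}
for n,u,v,z in [('rest trough end-left',311,235,.055),('probe visible tip end',354,236,.055),('jaw',238.5,206.5,.1),('guard tongue end',167,246,.05),('guard roof L',190,246,.079),('guard roof R',203,247,.079),('guardbase nw',172,234,.0)]:
    print(n,onz(i,u,v,z).round(4))
roi=np.zeros_like(g);m=(g<45).astype(np.uint8);roi[222:250,312:360]=m[222:250,312:360]
ys,xs=np.nonzero(roi);print(len(xs),xs.min(),xs.max())
l=cv2.fitLine(np.c_[xs,ys].astype(np.float32),cv2.DIST_L2,0,.01,.01).ravel();print(l)
for x in(xs.min(),xs.max()):
    print(onz(i,x,l[3]+(x-l[2])*l[1]/l[0],.055).round(4))
o=monitor.get_obs();r=R.from_rotvec(o['tool_rot']).as_matrix();E=eyes.camera_info('wrist')['extrinsics']
print((r.T@(E[:3,3]-o['tool_pos'])).round(4),(r.T@E[:3,:3]).round(3),eyes.camera_info('wrist')['camera_matrix'])
```

```text
rest trough end-left [ 0.4777 -0.1479  0.055 ]
probe visible tip end [ 0.475  -0.2613  0.055 ]
jaw [0.5493 0.0404 0.1   ]
guard tongue end [0.4491 0.2326 0.05  ]
guard roof L [0.4487 0.1668 0.079 ]
guard roof R [0.4461 0.1332 0.079 ]
guardbase nw [0.4825 0.2303 0.    ]
19 327 343
[9.9617964e-01 8.7327987e-02 3.3510526e+02 2.3373685e+02]
[ 0.4829 -0.1901  0.055 ]
[ 0.4792 -0.2323  0.055 ]
[0.0738 0.0005 0.0311] [[ 0.001 -0.956 -0.294]
 [ 1.     0.001 -0.   ]
 [ 0.001 -0.294  0.956]] [[325.94173123   0.         279.35455927]
 [  0.         325.94173123 215.03372454]
 [  0.           0.           1.        ]]
```

Run:
```python
from h import *
print(rel([.478,-.23,.19]).round(0))
```

```text
[ 385. -260.   59.]
```

step_arm:
  commands:
    - [100, [60, -40, 0], -10]
    - [100, [115, -75, 0], -20]
    - [100, [170, -110, 0], -30]
    - [100, [225, -150, 0], -40]
    - [100, [280, -190, 20], -50]
    - [100, [335, -225, 40], -60]
    - [100, [385, -260, 55], -70]
    - [100, [385, -260, 55], -70]
    - [100, [385, -260, 55], -70]

```text
t: 1.23
tool_pos: [0.4783, -0.2287, 0.3481]
tool_rot: [-2.259, -2.179, 0.001]
contact_force: [-0.3, -0.1, 0.1]
opening: 0.0852
grip_force: 0.0
```

Run:
```python
from h import *
import pickle
i=eyes.camera_info('wrist');im=snap('wrist','w1.png');pickle.dump(i,open('w1.pkl','wb'))
o=monitor.get_obs();print(o['t'],o['tool_pos'],R.from_rotvec(o['tool_rot']).as_matrix().round(3))
```

```text
1.275 [ 0.4778536  -0.22991306  0.34885033] [[ 0.038  0.999 -0.002]
 [ 0.999 -0.038  0.001]
 [ 0.001 -0.002 -1.   ]]
```

View pics/w1.png

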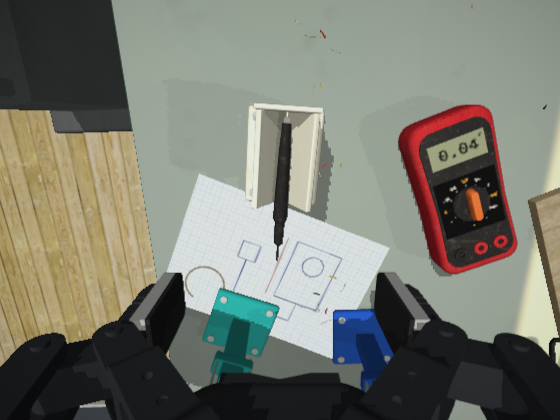

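The wrist view shows the probe from its butt at (287,118) to its tip at (277,260). The trough ends at about row 205.

```bash
cat >> h.py <<'E'
def probe(im,i,z,roi,thr=60):
    u0,v0,u1,v1=roi; g=im.max(2)
    ys,xs=np.nonzero(g[v0:v1,u0:u1]<thr); xs=xs+u0;ys=ys+v0
    n,lab=0,None
    P=np.array([onz(i,x,y,z) for x,y in zip(xs,ys)])[:,:2].astype(np.float32)
    l=cv2.fitLine(P,cv2.DIST_HUBER,0,1e-4,1e-4).ravel(); d=l[:2].astype(float);c=l[2:].astype(float)
    if d[1]>0:d=-d
    s=(P-c)@d; w=(P-c)@[-d[1],d[0]]
    return c,d,s.min(),s.max(),np.percentile(w,[2,98])
E
python3 - <<'E'
from h import *
import pickle
i=pickle.load(open('w1.pkl','rb'));im=cv2.imread('pics/w1.png')
c,d,a,b,w=probe(im,i,.057,(262,108,302,265))
print(c,d,a,b,b-a,w)
for s in(a,b):print(c+d*s)
for u,v in((287,118),(277,260)):print(onz(i,u,v,.055))
butt=onz(i,287,118,.055)[:2];tip=onz(i,277,260,.055)[:2]
print('trough end',onz(i,248,200,.075),onz(i,315,208,.075))
o=monitor.get_obs()
for m in (c+d*(b-59e-3),c+d*(a+59e-3),(butt+tip)/2):
    print('mid',m,'rel',rel([*(m+.025*d),.055]).round(1))
r=R.from_rotvec(o['tool_rot']).as_matrix();print(np.degrees(np.arctan2(d[0],-d[1])),np.degrees(np.arctan2(-r[0,0],r[1,0])))
E
```

```text
[ 0.47936571 -0.2084333 ] [-0.10635935 -0.99432778] -0.048339009499203556 0.06567479638908047 0.11401380588828403 [-0.00486726  0.0049087 ]
[ 0.48450701 -0.16036848]
[ 0.47238058 -0.27373557]
[ 0.48516319 -0.15653947  0.055     ]
[ 0.47293998 -0.2756139   0.055     ]
trough end [ 0.45318114 -0.21550052  0.075     ] [ 0.50442656 -0.22366276  0.075     ]
mid [ 0.47865578 -0.21507024] rel [-10.2  -1.  138.8]
mid [ 0.47823181 -0.21903382] rel [-14.2  -1.2 138.8]
mid [ 0.47905158 -0.21607669] rel [-11.2  -0.5 138.8]
-6.105489886996662 -2.188410757918857
```

step_arm:
  commands:
    - [100, [-6, 0, 45], 2]
    - [100, [-12, -1, 90], 4]
    - [100, [-12, -1, 125], 4]
    - [100, [-12, -1, 139], 4]
    - [100, [-12, -1, 139], 4]
    - [60, [-12, -1, 139], 4]
    - [30, [-12, -1, 139], 4]
    - [0, [-12, -1, 139], 4]
    - [0, [-12, -1, 139], 4]
    - [0, [-12, -1, 139], 4]
    - [0, [-12, -1, 139], 4]
    - [0, [-12, -1, 139], 4]
  squeeze: 100

```text
t: 2.78
tool_pos: [0.4765, -0.2428, 0.2112]
tool_rot: [2.34, 2.095, 0.001]
contact_force: [-0.9, 0.3, 4.1]
opening: 0.0106
grip_force: 97.7
```

step_arm:
  commands:
    - [0, [0, 0, -20], 0]
    - [0, [0, 0, -60], 0]
    - [0, [0, 0, -120], 0]
    - [0, [0, 0, -150], 0]
    - [0, [0, 0, -150], 0]

```text
t: 3.4
tool_pos: [0.4767, -0.2431, 0.3636]
tool_rot: [2.336, 2.092, 0.002]
contact_force: [0.6, 0.0, -0.3]
opening: 0.0105
grip_force: 98.0
```

Run:
```python
from h import *
o=monitor.get_obs();print(o['opening'],o['grip_force'],rel([.49,-.01,.21]).round(0),rel([.49,-.01,.21])[2])
```

```text
0.01054459899103364 97.97396421432495 [234. -13.  -2.] -2.167297217454688
```

step_arm:
  commands:
    - [0, [50, -3, 0], 0]
    - [0, [100, -6, 0], 0]
    - [0, [150, -9, 0], 0]
    - [0, [200, -12, 0], 0]
    - [0, [235, -13, 0], 0]
    - [0, [235, -13, 0], 0]
    - [0, [235, -13, 0], 0]

```text
t: 4.28
tool_pos: [0.4888, -0.008, 0.3589]
tool_rot: [-2.339, -2.095, 0.004]
contact_force: [-0.6, -0.9, -0.4]
opening: 0.0104
grip_force: 98.0
```

Run:
```python
from h import *
import pickle
i=eyes.camera_info('wrist');im=snap('wrist','w2.png');pickle.dump(i,open('w2.pkl','wb'))
```

```text
(no output)
```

View pics/w2.png

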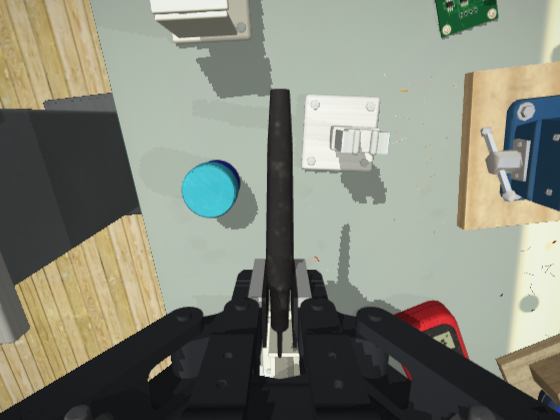

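The probe is held straight, with its butt at (281,90). The clip plate is around (341,132) and the jaws around (375,142). I zoom in to get the seat.

Run:
```python
import cv2
im=cv2.imread('pics/w2.png')
cv2.imwrite('pics/crop2.png',cv2.resize(im[85:185,290:410],None,fx=6,fy=6,interpolation=cv2.INTER_CUBIC))
```

```text
(no output)
```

View pics/crop2.png

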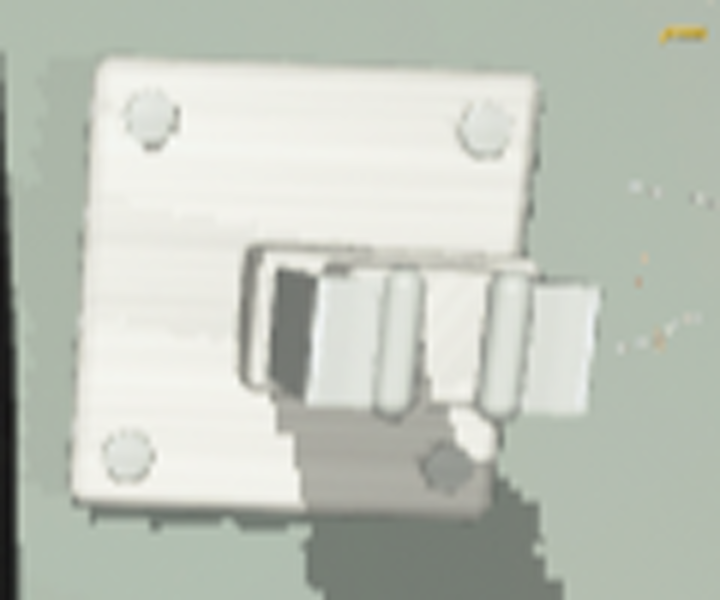

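Run:
```python
from h import *
import pickle
i=pickle.load(open('w2.pkl','rb'));im=cv2.imread('pics/w2.png')
f=lambda u,v,z:onz(i,290+u/6,85+v/6,z)[:2]
seat=f(453,343,.105);print('seat',seat)
def ang(a,b):
    d=a-b;return np.degrees(np.arctan2(d[0],d[1]))
print('lip w',np.linalg.norm(f(400,342,.105)-f(506,342,.105))*1e3,'len',np.linalg.norm(f(403,270,.105)-f(395,414,.105))*1e3)
print('ang from +y toward +x: lip',ang(f(403,275,.105),f(395,410,.105)),ang(f(512,275,.105),f(500,410,.105)),'plate',ang(f(98,70,.008),f(78,500,.008)),ang(f(538,80,.008),f(490,510,.008)))
d=f(535,75,.008)-f(110,62,.008);print('plate top edge',np.degrees(np.arctan2(-d[1],d[0])))
c=[f(95,60,.008),f(538,75,.008),f(490,515,.008),f(74,500,.008)];print('plate ctr',np.mean(c,0),np.linalg.norm(c[0]-c[1]),np.linalg.norm(c[0]-c[3]))
o=monitor.get_obs();r=R.from_rotvec(o['tool_rot']).as_matrix();print('tool x',np.degrees(np.arctan2(r[0,0],r[1,0])))
g=o['tool_pos']+r@[0,0,.155];z=g[2];print('g',g)
pc,d,a,b,w=probe(im,i,z,(262,80,300,250),60)
print(pc,d,'butt',pc+d*a,'angle',np.degrees(np.arctan2(-d[0],-d[1])),w, 'mid',pc+d*(a+.059))
print('butt simple',onz(i,281,90,z),onz(i,279,352,z))
```

```text
seat [0.55064603 0.04219486]
lip w 11.795914900340078 len 15.701059016094373
ang from +y toward +x: lip 5.754731585967234 6.5684177968821 plate 7.70468138526069 7.874660230521636
plate top edge 7.921765731656562
plate ctr [0.55036625 0.0421803 ] 0.0682170677685288 0.06774795159670792
tool x 6.355599643582235
g [ 0.48852684 -0.00834512  0.20431168]
[0.49322683 0.04355001] [-0.10941261 -0.99399644] butt [0.49659186 0.07412083] angle 6.281456116890201 [-0.0047632   0.00463998] mid [0.49013652 0.01547504]
butt simple [0.49712852 0.07406161 0.20431168] [ 0.4842201  -0.03668871  0.20431168]
```

step_arm:
  commands:
    - [0, [16, 28, 0], 1]
    - [0, [33, 56.5, 0], 1.5]
    - [0, [33, 56.5, 0], 1.5]
    - [0, [33, 56.5, 40], 1.5]
    - [0, [33, 56.5, 70], 1.5]
    - [0, [33, 56.5, 79], 1.5]
    - [0, [33, 56.5, 79], 1.5]
    - [0, [33, 56.5, 79], 1.5]

```text
t: 5.32
tool_pos: [0.5495, 0.0186, 0.2835]
tool_rot: [2.366, 2.063, 0.003]
contact_force: [0.6, -0.8, -0.3]
opening: 0.0101
grip_force: 98.0
```

Run:
```python
from h import *
import pickle
i=eyes.camera_info('wrist');im=snap('wrist','w3.png');pickle.dump(i,open('w3.pkl','wb'))
o=monitor.get_obs();r=R.from_rotvec(o['tool_rot']).as_matrix();g=o['tool_pos']+r@[0,0,.155];print(g,np.degrees(np.arctan2(r[0,0],r[1,0])),o['contact_force'])
cv2.imwrite('pics/w3c.png',cv2.resize(im[80:340,180:380,::-1],None,fx=2.2,fy=2.2,interpolation=cv2.INTER_CUBIC))
```

```text
[0.54995055 0.01863961 0.12857803] 7.820714493883178 [-0.16756413  0.08479201 -0.30678656]
```

View pics/w3c.png

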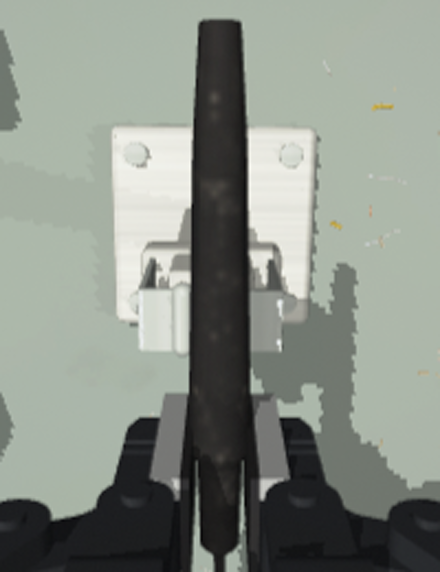

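The rod sits about 1.7 mm to the right of the jaw centre (crop column 219 against 210.5). I work out the shift both along and across the rod.

Run:
```python
from h import *
import pickle
i=pickle.load(open('w3.pkl','rb'))
f=lambda u,v,z:onz(i,180+u/2.2,80+v/2.2,z)[:2]
a=np.radians(7.82);tx=np.array([np.sin(a),np.cos(a)]);ty=np.array([np.cos(a),-np.sin(a)])
s=f(210.5,320,.106);b=f(220,19,.1275+.0045);p=f(219,320,.1275+.006)
print('seat',s,'mid-seat along',(b-.059*tx-s)@tx,'rod across',(p-s)@ty,(b-s)@ty, 'rod w',np.linalg.norm(f(190,320,.1275)-f(248,320,.1275)))
```

```text
seat [0.55071007 0.04255533] mid-seat along -0.00022342522952824534 rod across 0.0017407571672654143 0.001869220370737806 rod w 0.010668002801163961
```

step_arm:
  commands:
    - [0, [0, -1.7, 0], 0]
    - [0, [0, -1.7, 10], 0]
    - [0, [0, -1.7, 16], 0]
    - [0, [0, -1.7, 20], 0]
    - [0, [0, -1.7, 23], 0]
    - [0, [0, -1.7, 25], 0]
    - [0, [0, -1.7, 27], 0]
    - [0, [0, -1.7, 27], 0]
  squeeze: 120

```text
t: 6.38
tool_pos: [0.5474, 0.0191, 0.256]
tool_rot: [-2.367, -2.065, 0.001]
contact_force: [-4.0, -0.3, 9.0]
opening: 0.0097
grip_force: 119.0
```

step_arm:
  commands:
    - [0, [0, 0, 1], 0]
    - [0, [0, 0, 2], 0]
    - [0, [0, 0, 2], 0]

```text
t: 6.75
tool_pos: [0.5476, 0.019, 0.2556]
tool_rot: [-2.367, -2.066, 0.001]
contact_force: [-7.9, -1.3, 18.3]
opening: 0.0096
grip_force: 120.0
```

Run:
```python
from h import *
import pickle
i=eyes.camera_info('wrist');im=snap('wrist','w4.png');pickle.dump(i,open('w4.pkl','wb'))
o=monitor.get_obs();print(o['contact_force'],o['wrist_torque'])
s=eyes.get_image('side');j=eyes.camera_info('side')
print(proj(j,np.array([.5505,.0422,.1])))
u,v=proj(j,np.array([.5505,.0422,.1])).astype(int)
a=cv2.resize(im[80:340,180:380,::-1],(400,520));b=cv2.resize(s[v-40:v+40,u-30:u+30,::-1],(390,520),interpolation=cv2.INTER_CUBIC)
cv2.imwrite('pics/w4c.png',np.hstack([a,b]))
```

```text
[-8.68949335 -1.60150198 17.72535693] [0.15445789 1.27918164 0.19162814]
[283.02385924 190.99649485]
```

View pics/w4c.png

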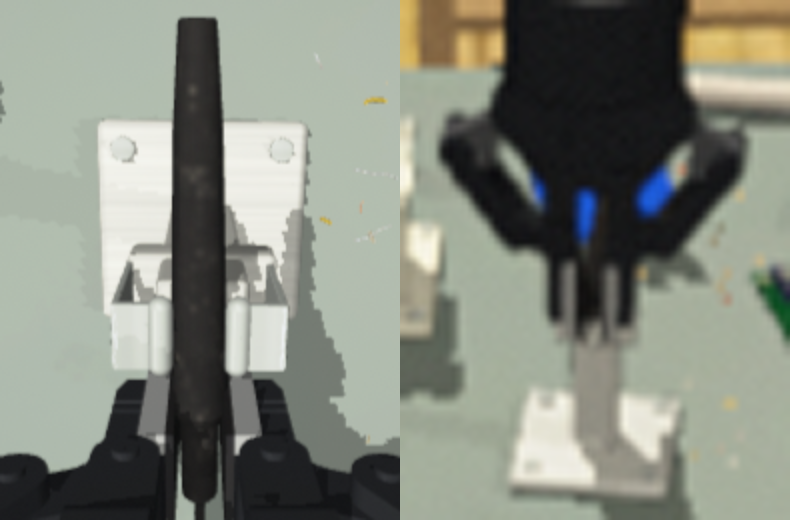

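Run:
```python
from h import *
import pickle
for n in('w3','w4'):
    i=pickle.load(open(n+'.pkl','rb'));im=cv2.imread(f'pics/{n}.png').max(2).astype(float)
    print(n,i['extrinsics'][:3,3])
    for r in range(88,262,12):
        row=im[r,250:310];d=np.nonzero(row<70)[0]
        print(r,250+d.min() if len(d) else 0,250+d.max() if len(d) else 0,len(d),end=' | ')
    print()
o=monitor.get_obs();print(o['t'],R.from_rotvec(o['tool_rot']).as_matrix().round(4))
```

```text
w3 [0.55884968 0.09194447 0.25236249]
88 0 0 0 | 100 270 289 20 | 112 269 290 22 | 124 269 290 19 | 136 268 291 24 | 148 268 291 24 | 160 268 291 24 | 172 267 291 25 | 184 267 292 26 | 196 267 292 26 | 208 267 292 26 | 220 267 292 26 | 232 266 292 27 | 244 266 293 28 | 256 266 292 27 | 
w4 [0.55685379 0.09242132 0.22438092]
88 0 0 0 | 100 269 288 20 | 112 268 288 21 | 124 267 289 20 | 136 267 290 24 | 148 267 290 24 | 160 267 290 24 | 172 267 291 25 | 184 266 291 26 | 196 266 291 26 | 208 266 292 27 | 220 266 292 27 | 232 266 292 27 | 244 267 291 25 | 256 266 291 26 | 
6.85 [[ 1.352e-01  9.908e-01 -7.000e-04]
 [ 9.908e-01 -1.352e-01 -4.000e-04]
 [-5.000e-04 -7.000e-04 -1.000e+00]]
```

step_arm:
  commands:
    - [0, [0, 0, -1.5], 0]
    - [0, [0, 0, -1.5], 0]
    - [30, [0, 0, -1.5], 0]
    - [60, [0, 0, -1.5], 0]
    - [100, [0, 0, -1.5], 0]
    - [100, [0, 0, -1.5], 0]
    - [100, [0, 0, -1.5], 0]
    - [100, [0, 0, -30], 0]
    - [100, [0, 0, -70], 0]
    - [100, [0, 0, -70], 0]

```text
t: 8.1
tool_pos: [0.5486, 0.0191, 0.3271]
tool_rot: [2.363, 2.061, 0.009]
contact_force: [0.6, -0.6, -0.3]
opening: 0.0856
grip_force: 0.0
```

Run:
```python
from h import *
import pickle
i=eyes.camera_info('wrist');im=snap('wrist','w5.png');pickle.dump(i,open('w5.pkl','wb'))
o=monitor.get_obs();r=R.from_rotvec(o['tool_rot']).as_matrix();print(o['contact_force'],o['tool_pos'],np.degrees(np.arctan2(r[0,0],r[1,0])))
c,d,a,b,w=probe(im,i,.1,(255,90,305,330),60)
print(c+d*a,c+d*b,b-a,w,d)
cv2.imwrite('pics/w5c.png',cv2.resize(im[80:340,180:380,::-1],(450,585)))
```

```text
[-0.14514799  0.59340895 -0.8056429 ] [0.54783932 0.01912514 0.32478321] 7.803526377243242
[0.55772301 0.10080574] [ 0.54194132 -0.01339787] 0.11528887576772395 [-0.00503408  0.004791  ] [-0.13688825 -0.99058652]
```

View pics/w5c.png

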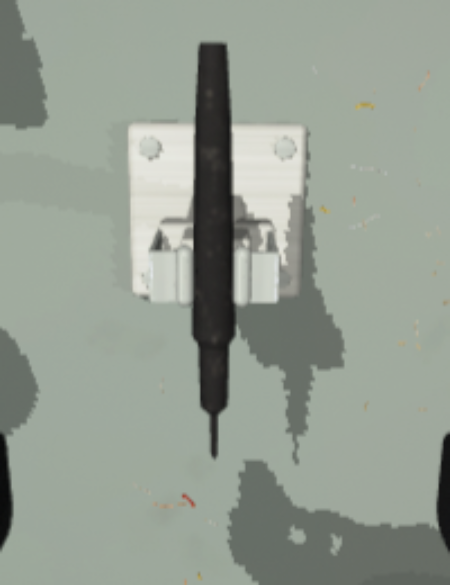

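Run:
```python
from h import *
import pickle
i=pickle.load(open('w5.pkl','rb'))
for z in(.097,.1,.106,.111):
    b=onz(i,180+212/2.25,80+42.5/2.25,z)[:2];t=onz(i,180+214/2.25,80+458/2.25,z)[:2];print(z,np.linalg.norm(b-t),(b+t)/2)
s=eyes.get_image('side');j=eyes.camera_info('side')
for z in(.1,.111):
    print(z,[proj(j,np.array([x,y,z])).round(1).tolist() for x,y in((.5582,.1008),(.5498,.042),(.5445,.0),(.5419,-.0155))])
g=s.max(2)
for v in range(176,206,2):
    d=np.nonzero(g[v,262:305]<55)[0]+262;print(v,d.min() if len(d) else 0,d.max() if len(d) else 0,len(d),end=' | ')
```

```text
0.097 0.11883663342270381 [0.5498986  0.04263531]
0.1 0.11704523105331936 [0.55002205 0.04338583]
0.106 0.11346242631455049 [0.55026894 0.04488687]
0.111 0.11047675569890975 [0.55047468 0.04613774]
0.1 [[284.7, 180.0], [282.8, 191.0], [281.5, 199.4], [280.8, 202.6]]
0.111 [[284.8, 176.8], [282.8, 187.7], [281.6, 196.0], [280.8, 199.2]]
176 0 0 0 | 178 0 0 0 | 180 284 285 2 | 182 284 285 2 | 184 283 285 3 | 186 283 284 2 | 188 282 283 2 | 190 282 283 2 | 192 281 283 3 | 194 281 283 3 | 196 281 282 2 | 198 281 282 2 | 200 0 0 0 | 202 0 0 0 | 204 0 0 0 |
```

Run:
```python
from h import *
print(rel([.5546,.0755,.0995]).round(1))
```

```text
[56.8 -0.5 68.5]
```

step_arm:
  commands:
    - [100, [30, -0.5, 0], 0]
    - [100, [57, -0.5, 0], 0]
    - [100, [57, -0.5, 35], 0]
    - [100, [57, -0.5, 60], 0]
    - [100, [57, -0.5, 68.5], 0]
    - [100, [57, -0.5, 68.5], 0]
    - [50, [57, -0.5, 68.5], 0]
    - [0, [57, -0.5, 68.5], 0]
    - [0, [57, -0.5, 68.5], 0]
    - [0, [57, -0.5, 68.5], 0]
    - [0, [57, -0.5, 68.5], 0]
    - [0, [57, -0.5, 68.5], 0]
  squeeze: 120

```text
t: 9.7
tool_pos: [0.5547, 0.0757, 0.2547]
tool_rot: [2.367, 2.065, 0.001]
contact_force: [0.1, -0.8, 2.4]
opening: 0.0098
grip_force: 117.2
```

step_arm:
  commands:
    - [0, [0, 0, -3], 0]
    - [0, [0, 0, -8], 0]
    - [0, [0, 0, -14], 0]
    - [0, [0, 0, -30], 0]
    - [0, [0, 0, -70], 0]
    - [0, [0, 0, -110], 0]
    - [0, [0, 0, -120], 0]
    - [0, [0, 0, -120], 0]

```text
t: 10.7
tool_pos: [0.5544, 0.0757, 0.3751]
tool_rot: [2.367, 2.064, 0.002]
contact_force: [-0.4, -0.2, -0.7]
opening: 0.0098
grip_force: 117.8
```

Run:
```python
from h import *
print(rel([.50,.19,.22]).round(1))
```

```text
[105.8 -69.6   0. ]
```

step_arm:
  commands:
    - [0, [35, -23, 0], -2]
    - [0, [70, -46, 0], -4]
    - [0, [106, -70, 0], -5]
    - [0, [106, -70, 0], -5]
    - [0, [106, -70, 0], -5]
    - [0, [106, -70, 0], -5]

```text
t: 11.45
tool_pos: [0.4998, 0.1894, 0.3734]
tool_rot: [-2.276, -2.165, 0.002]
contact_force: [-0.3, 1.4, -0.5]
opening: 0.0098
grip_force: 117.8
```

Run:
```python
from h import *
import pickle
i=eyes.camera_info('wrist');im=snap('wrist','w6.png');pickle.dump(i,open('w6.pkl','wb'))
o=monitor.get_obs();r=R.from_rotvec(o['tool_rot']).as_matrix();g=o['tool_pos']+r@[0,0,.155];print(g,np.degrees(np.arctan2(r[0,0],r[1,0])))
u,v=proj(i,np.array([.449,.19,.065])).astype(int);print(u,v)
m=im[max(v-130,0):v+130,max(u-130,0):u+190];print(max(v-130,0),max(u-130,0),m.shape)
cv2.imwrite('pics/w6c.png',cv2.resize(m[:,:,::-1],None,fx=2.3,fy=2.3,interpolation=cv2.INTER_CUBIC))
```

```text
[0.49973207 0.1893493  0.21866061] 2.892081349187738
223 205
75 93 (260, 320, 3)
```

View pics/w6c.png

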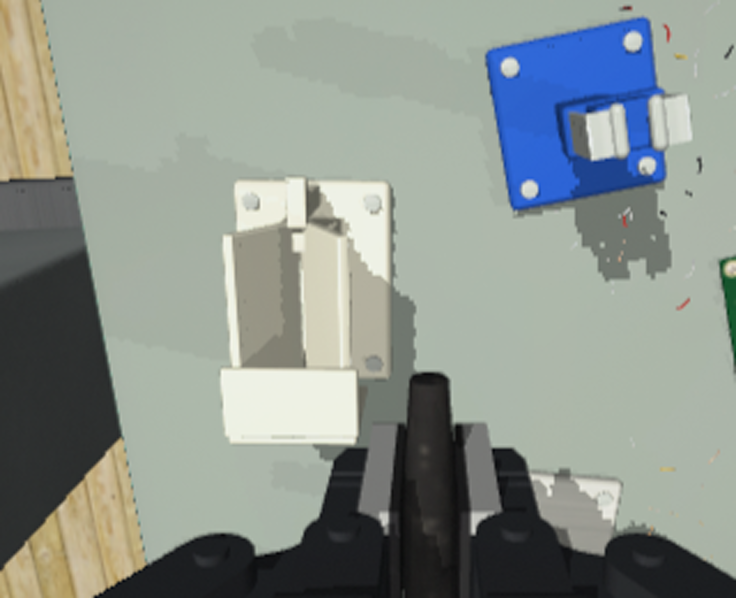

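The last view shows the guard roof front edge from (221,368) to (358,370) in the crop, its rear edge at row 442, and the tongue from (297,178) to (297,228).

Run:
```python
from h import *
import pickle
i=pickle.load(open('w6.pkl','rb'));im=cv2.imread('pics/w6.png')
f=lambda u,v,z:onz(i,93+u/2.3,75+v/2.3,z)[:2]
TL,TR,BR,BL=f(221,368,.079),f(358,370,.079),f(357,442,.079),f(229,442,.079)
print('roof w',np.linalg.norm(TL-TR),'l',np.linalg.norm(TL-BL),np.linalg.norm(TR-BR))
F=(TL+TR)/2;B=(BL+BR)/2;T=f(297,178,.048);T2=f(297,226,.048)
print('front',F,'back',B,'tongue end',T,T2,np.linalg.norm(T-F),'(exp .068)')
b=[f(236,181,.006),f(390,181,.006),f(388,378,.006)];print('base',b,np.linalg.norm(b[0]-b[1]))
W=[f(225,236,.075),f(348,233,.075)];print('wall front',W,np.mean(W,0),np.linalg.norm(W[0]-W[1]))
d=TR-TL;print('roof edge ang',np.degrees(np.arctan2(-d[1],d[0])))
d=b[1]-b[0];print('base edge ang',np.degrees(np.arctan2(-d[1],d[0])));d=b[1]-b[2];print(np.degrees(np.arctan2(d[0],d[1])))
d=T-F;print('axis',np.degrees(np.arctan2(d[0],d[1])))
# probe held
o=monitor.get_obs();r=R.from_rotvec(o['tool_rot']).as_matrix();g=o['tool_pos']+r@[0,0,.155]
bt=f(430,375,g[2]+.004);print('butt',bt,'grasp',g,'butt-grasp',np.linalg.norm(bt-g[:2]))
```

```text
roof w 0.051303680428781646 l 0.030498785368245063 0.029710583828622062
front [0.44527214 0.16684819] back [0.44348163 0.1368107 ] tongue end [0.44963649 0.23403206] [0.44774176 0.21536747] 0.06732547814530888 (exp .068)
base [array([0.41489681, 0.22986871]), array([0.48315208, 0.22648897]), array([0.47613612, 0.13315845])] 0.06833889385118228
wall front [array([0.42649165, 0.21744331]), array([0.47085708, 0.21634353])] [0.44867437 0.21689342] 0.04437906290742447
roof edge ang 3.7047861497235317
base edge ang 2.834749780903505
4.299023221476351
axis 3.7167845646535866
butt [0.50040453 0.21728009] grasp [0.49973207 0.1893493  0.21866061] butt-grasp 0.027938883186291657
```

step_arm:
  commands:
    - [0, [38, -26, 0], 0.5]
    - [0, [76, -52, 0], 0.8]
    - [0, [76, -52, 0], 0.8]
    - [0, [76, -52, 50], 0.8]
    - [0, [76, -52, 100], 0.8]
    - [0, [76, -52, 130], 0.8]
    - [0, [76, -52, 140], 0.8]
    - [0, [76, -52, 140], 0.8]
    - [0, [76, -52, 140], 0.8]

```text
t: 12.62
tool_pos: [0.4524, 0.2688, 0.2362]
tool_rot: [2.29, 2.149, 0.005]
contact_force: [0.5, 0.6, 0.4]
opening: 0.0101
grip_force: 117.8
```

Run:
```python
from h import *
import pickle
i=eyes.camera_info('wrist');im=snap('wrist','w7.png');pickle.dump(i,open('w7.pkl','wb'))
o=monitor.get_obs();r=R.from_rotvec(o['tool_rot']).as_matrix();g=o['tool_pos']+r@[0,0,.155];print(g,np.degrees(np.arctan2(r[0,0],r[1,0])),o['contact_force'])
print('final',rel([.4498,.2357,.056]).round(1))
# side view: project axis, look for dark rod ahead of hand
s=eyes.get_image('side');j=eyes.camera_info('side');t=np.array([.0645,.9979,0])
for k in(.03,0,-.03,-.06,-.09):print(k,proj(j,g+k*t).round(1))
t2=proj(j,np.array([.4477,.2038,.055]));print(t2)
```

```text
[0.45279435 0.26907489 0.08125218] 3.622370979898947 [-0.00619836 -0.43953388  0.77330042]
final [-33.5  -1.   25.2]
0.03 [250.  153.7]
0 [249.3 158.2]
-0.03 [248.6 162.8]
-0.06 [247.8 167.6]
-0.09 [247.  172.5]
[247.69611968 175.72876324]
```

step_arm:
  commands:
    - [0, [0, -1, 8], 0]
    - [0, [0, -1, 16], 0]
    - [0, [0, -1, 20], 0]
    - [0, [0, -1, 22], 0]
    - [0, [0, -1, 24], 0]
    - [0, [0, -1, 24], 0]

```text
t: 13.48
tool_pos: [0.4506, 0.2688, 0.2105]
tool_rot: [2.29, 2.15, 0.001]
contact_force: [1.0, -1.7, 0.1]
opening: 0.0097
grip_force: 117.9
```

step_arm:
  commands:
    - [0, [-4, 0, 0], 0]
    - [0, [-9, 0, 0], 0]
    - [0, [-14, 0, 0], 0]
    - [0, [-19, 0, 0], 0]
    - [0, [-22, 0, 0], 0]
    - [0, [-22, 0, 0], 0]

```text
t: 14.22
tool_pos: [0.4492, 0.2465, 0.2105]
tool_rot: [2.29, 2.15, 0.001]
contact_force: [2.7, 0.6, 3.1]
opening: 0.0099
grip_force: 118.1
```

step_arm:
  commands:
    - [0, [0, 0.8, 0], 0]
    - [0, [-3, 0.8, 0], 0]
    - [0, [-6, 0.8, 0], 0]
    - [0, [-8, 0.8, 0], 0]
    - [0, [-9, 0.8, 0], 0]
    - [0, [-9, 0.8, 0], 0]

```text
t: 14.98
tool_pos: [0.4491, 0.2376, 0.2102]
tool_rot: [2.29, 2.15, -0.0]
contact_force: [2.6, 0.7, 1.6]
opening: 0.0099
grip_force: 118.0
```

Nearly home (expected grasp y is about 0.236). I ease forward until the stop answers.

step_arm:
  commands:
    - [0, [-1, 0.5, 0], 0]
    - [0, [-2, 0.5, 0], 0]
    - [0, [-3, 0.5, 0], 0]
    - [0, [-3, 0.5, 0], 0]

```text
t: 15.48
tool_pos: [0.4492, 0.2355, 0.2102]
tool_rot: [-2.289, -2.148, -0.003]
contact_force: [0.6, 7.2, 1.0]
opening: 0.0102
grip_force: 117.9
```

step_arm:
  commands:
    - [0, [0.5, 0, 0], 0]
    - [20, [0.5, 0, 0], 0]
    - [40, [0.5, 0, 0], 0]
    - [70, [0.5, 0, 0], 0]
    - [100, [0.5, 0, 0], 0]
    - [100, [0.5, 0, 0], 0]
    - [100, [0.5, 0, 0], 0]
    - [100, [0.5, 0, -30], 0]
    - [100, [0, 0, -80], 0]
    - [100, [0, 0, -120], 0]
    - [100, [0, 0, -120], 0]
    - [100, [0, 0, -120], 0]

```text
t: 16.98
tool_pos: [0.4492, 0.2346, 0.3295]
tool_rot: [-2.29, -2.15, 0.001]
contact_force: [0.2, -0.0, 0.6]
opening: 0.0854
grip_force: 0.0
```

Run:
```python
from h import *
import pickle
i=eyes.camera_info('wrist');im=snap('wrist','w8.png');pickle.dump(i,open('w8.pkl','wb'))
home=np.array([.4477,.2038]);t=np.array([.0645,.9979])
print(eyes.camera_info('wrist')['extrinsics'][:3,3],monitor.get_obs()['contact_force'])
e=proj(i,np.array([*(home+.059*t),.057]));m=proj(i,np.array([*home,.057]));q=proj(i,np.array([*(home-.036*t),.057]));print('exp butt',e,'mid',m,'roof',q)
u0,u1=int(min(e[0],m[0],q[0]))-14,int(max(e[0],m[0],q[0]))+14
c,d,a,b,w=probe(im,i,.057,(u0,max(int(e[1])-40,0),u1,int(q[1])),60)
bt=c+d*a;print('butt',bt,'exp',home+.059*t,'dir',np.degrees(np.arctan2(-d[0],-d[1])),w)
mid=bt+.059*d;print('mid err along,across',(mid-home)@-t,(mid-home)@[t[1],-t[0]])
# roof front edge in this picture: bright/dark transitions along probe column
for dv in range(-6,7,3):
    v=int(q[1])+dv*3;print(v,im[v,int(q[0])],end=' ')
```

```text
[0.45270043 0.30846129 0.29737035] [-0.06520624  0.8371713   0.14681906]
exp butt [281.59232493 179.0407128 ] mid [281.27620985 251.73375948] roof [281.10309659 291.54246091]
butt [0.45015924 0.26203475] exp [0.4515055 0.2626761] dir 3.652851195849444 [-0.0046423   0.00502421]
mid err along,across 0.0007278576702814641 -0.001255356827433411
273 [52 50 49] 282 [54 52 49] 291 [41 38 38] 300 [73 72 65] 309 [236 240 227]
```

Run:
```python
from h import *
import pickle
i=pickle.load(open('w8.pkl','rb'));im=cv2.imread('pics/w8.png').max(2)
v=next(v for v in range(280,330) if im[v,281]>150);p=onz(i,281,v-.5,.079)[:2]
t=np.array([.0645,.9979]);mid=np.array([.45016,.26203])-.059*t;e=(mid-(p+.038*t))@-t
print(v,p,'mid beyond home by',e)
if abs(e)<.004: print(finish_job())
```

```text
307 [0.44520305 0.16774355] mid beyond home by 0.002588397339041981
the job is handed in; nothing more can be done
None
```

I handed the job in at about 17 s of the 72 s allowed. The probe was snapped into the clip and released, then taken out by its handle half and slid to the stop in the tip guard. My last measurement put its middle within about 3 mm of home and in line. The verdict itself was not shown.

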